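# Run the ointment mixer: set the speed fader, then hold the run lever level

### The arm

A 6-joint arm with a two-finger parallel gripper is mounted at the origin on a cart in front of the work surface, level with it; the furniture and walls round the work are solid. World frame = base frame: x ahead of the robot, y to its left, z up, the work surface at z = 0. Lengths are in m, angles in rad, forces in N, time in s.
With the tool pointing down it reaches from about 0.325 to 0.85 m from the base axis. Payload 15.5 kg.
Tool frame: the origin (TCP) lies between the finger pads; the fingertips stand 25 mm ahead of it and the grasp point (between the pads) lies 6 mm ahead of it (bot.tip_reach is the distance from the TCP to the fingertips, in m); z points along the fingers, y is the line along which they close (so a half turn about z gives the same grasp; the last joint's range is limited). The gripper opens to 91 mm and grips with 3 to 60 N. Pads are 32 mm wide; open, the fingers measure 118 mm over their backs; the gripper's body (76 mm by 178 mm) begins 60 mm behind the grasp point.
Start: joints at [1.075, 0.494, 1.345, -0, 1.302, -0.096], TCP at [0.243, 0.576, 0.239] pointing down, gripper open.
Joint ranges: [-2.91, 2.91], [-0.82, 2.16], [0.22, 2.67], [-1.22, 4.37], [0.12, 2.79], [-3.08, 3.08]. Speed limits (rad/s): [1.89, 1.89, 2.57, 3.01, 3.01, 3.01].

### API

Orientations are given as a rotation vector (axis times angle).
In Python, from bench import bot, cams gives the robot as it stands (bot), with the cameras (cams).
- The arm moves only by the tool shift_gripper, called by a JSON object that holds its "name" and its "arguments". Schema: {"type":"object","properties":{"increments":{"type":"array","items":{"type":"array","items":{"type":"array","items":{"type":"number"},"minItems":5,"maxItems":5},"minItems":1,"maxItems":10},"minItems":1,"maxItems":1},"only":{"type":"string"},"quiet":{"type":"boolean"},"lines":{"type":"string"}},"required":["increments"],"additionalProperties":false}. increments is a list that holds a single list of rows (three levels of brackets), with 1 to 10 rows, each of 5 numbers: dx, dy, dz in m, then a turn about the tool's z in rad, then the finger opening in m; each row is the pose to reach, as a shift and turn from the pose commanded when the call began, along the tool's axes at that moment; what a row does not reach only later rows make up. A row lasts 1/8 s, in which the tool goes at most 0.0625 m and 0.188 rad, less where a joint would pass 70% of its speed; a pose out of reach is approached as far as the arm can. The fingers move at their own pace and stop on an object; the grip force is fixed at half the most. Time passes only in rows, so rows that do not move let the fingers close. The tool returns the time, the measured TCP pose, the force, the opening and the grip force at its end. only (a regular expression) keeps the lines of the reply that match it, lines (a string "A,B") keeps lines A to B, and quiet returns only ok. Input that does not fit is refused with a message, and nothing moves.
- bot.read_state(): the state, without advancing time (a new reading comes with each control period).
- cams.capture(name): name is "scene" or "top"; returns the picture (480x640x3 uint8, red, green, blue); there is no depth.
- cams.camera_model(name): a dict with "vfov" (degrees; the focal length in pixels is half the picture's height over the tangent of half this angle, whatever the lens; pixels are square), "cx", "cy" (the principal point, pixels), "dist" ([k1, k2, p1, p2, k3] as OpenCV has them; the pictures are not rectified), "rvec" (rotation vector, rad) and "tvec" (3), from world to camera coordinates, as OpenCV has them. Camera axes: x right, y down, z forward; pixel columns grow to the right and rows downward; lengths in m; the calibration is good to about 2 mm. A picture is of the moment at which its call begins. camera_model takes no time and is no camera call.
- bot.hand_in(): hands the job in; it is judged then, once.
The state is a dict: "time": time; "qpos": joint angles; "qd": joint speeds; "joint_torque": joint torques, N m; "position": TCP position; "tcp_rot": TCP orientation; "contact_force": force on the tool from outside, world axes, zero at the start; "torque": the same for the moment, N m; "finger_gap": finger opening in m; "grasp_force": force on a finger pad.
Only numpy, scipy, OpenCV 4.12 (cv2) and the standard library are available. Lean on these libraries where they do the work, as an engineer would, in place of code of your own. Each camera call takes 0.05 s, during which the arm holds its last target. There are 200 camera calls.

### The job

Run the ointment pot mixer: first slide its speed fader along the track until the fader cap's pointer lines up with the small metal preset tab beside it, leaving the tab where it is. Then press the spring-loaded run lever down with the fingers until it is level (its grip bar beside the top of the thin index post), never down to its stop, and hold it level for at least two seconds. The program finishes while still holding the lever level; leave the things lying round the mixer alone.

Things in the scene. Friction and masses are not known exactly. Their poses are not given: they have to be found in the camera images.
- mixer: Ointment pot mixer: white housing 200 (x) x 280 (y) x 45 mm high, fixed. Origin: centre of its underside; x points to its rear (away from the robot at yaw 0), y to its left; turned up to 0.3 rad. In its frame, mm: fader track along x at y = 85, x = -65 (fader 0) to 15 (fader 0.08); preset slot along x at y = 120; pot on a turntable at (45, -5), top at z = 92.
- lever_hinge (a point): Middle of the run lever's hinge axis, which is parallel to the mixer's y; in the mixer's frame at (25, -85, 85) mm. Two upright bracket cheeks, 26 mm long, stand 16 mm either side of it, tops at z = 96 mm.
- index_post (a point): Top of the thin metal index post (6 mm thick) right of the grip bar; in the mixer's frame at (-60, -123, 85) mm. Its top is as high as the middle of the grip bar when the lever is level.
- fader (a joint): Speed fader, m: 0 at the front end of its track, growing to 0.08 towards the mixer's rear (+x of the mixer). Friction of about 1.5 N, stays where it is left.
- fader_cap (a point): Centre of the top of the black fader cap, 69 mm above the worktop. The cap is 14 mm long along the track, 20 mm across it and stands from 4 to 24 mm above the housing; it can be pinched from above either way. A thin pointer plate 14 mm long reaches from it to the left, 5 mm above the housing. x points along the track, as the mixer's.
- preset (a joint): Position of the preset tab along its own slot, m, same zero and direction as joint fader: the pointer is lined up when the two are equal. Stiff (8 N); it must not be moved.
- preset_tab (a point): Middle of the top of the aluminium preset tab, 35 mm to the left of the fader's track. The tab is 8 mm long along the track, reaches from 26 to 45 mm left of the track's middle and stands 6 mm above the housing. x points along the track.
- run_lever (a joint): Run lever, rad: 0 released (raised 0.44 rad above level by its spring, the free end towards the robot), growing as it is pressed down; 0.44 is level; 0.75 is its lower stop. At the grip bar it takes about 3 N to start it and about 6.5 N at level. It springs back when released.
- lever_grip (a point): Black round grip bar across the free end of the lever, 16 mm in diameter and 44 mm long, 85 mm from the lever's hinge. Origin at the middle of the bar, y along the bar (parallel to the hinge). Its middle is 121 mm above the worktop when released and 85 mm at level; then it lies at (-60, -85) mm in the mixer's x, y (released: (-52, -85)).
- syringe: Plastic syringe 139 mm long lying left of the mixer; bystander.
- thermo: White stick thermometer 119 mm long lying right of the mixer; bystander.
- forceps: Steel forceps 161 mm long lying right of the thermometer; bystander.
- gauze: Flat gauze pack 55 x 75 x 12 mm lying in front of the mixer; bystander.
- torch: Pen torch 134 mm long lying behind the mixer; bystander.

How it is judged:
By the outcome, as a careful person would: the job done as asked, in the order asked, and still so for the second after the job is handed in, while the arm keeps its last pose, push and grip.
It also fails if it takes over 48 s, if anything falls off the work surface, if the arm or the gripper's body presses on something with over 40 N, if the wrist force passes 120 N, or if a joint passes its speed limit or range.

## Working session

There is one attempt and no reset: what is moved stays moved. The work goes in short steps, Python scripts to look and compute and a tool call to move; the robot and the scene stay as the last step left them, time stands still between calls to the robot, and variables do not carry over. Pictures are saved under pics/ and viewed, at most 10 in all, crops included, and the job is handed in when it is done.

```bash
ls; mkdir -p pics; python3 - <<'E'
from bench import bot, cams
import cv2
for n in("scene","top"):
    cv2.imwrite(f"pics/{n}0.png",cams.capture(n)[:,:,::-1]); print(n,cams.camera_model(n))
print(bot.read_state())
E
```

```text
bench.py
pics
scene {'vfov': 43.78622472894068, 'cx': 320.5652459732198, 'cy': 242.60674812286948, 'dist': array([-0.09754168,  0.        ,  0.        ,  0.        ,  0.        ]), 'rvec': array([ 2.3332089 , -0.63192131,  0.27437512]), 'tvec': array([-0.53509971,  0.2673302 ,  0.87620946])}
top {'vfov': 42.519301982578526, 'cx': 312.9689533310778, 'cy': 242.02043130828403, 'dist': array([-0.09923396,  0.        ,  0.        ,  0.        ,  0.        ]), 'rvec': array([ 2.12948423, -2.13724003,  0.14478395]), 'tvec': array([-0.03597318,  0.58374469,  1.10386831])}
{'time': 0.1, 'qpos': array([ 1.07551220e+00,  4.94121444e-01,  1.34607177e+00,  4.05396927e-06,
        1.30250359e+00, -9.54873835e-02]), 'qd': array([ 1.21405453e-03, -1.25983154e-03, -2.19868566e-03,  1.39622834e-03,
        1.11449126e-03, -8.63638204e-05]), 'joint_torque': array([ 1.24563965e-03, -8.80246639e+01, -3.82546484e+01,  7.09775509e-02,
        4.82428749e-02, -8.09844437e-05]), 'position': array([0.24310604, 0.57543598, 0.23839675]), 'tcp_rot': array([-6.23762201e-01, -3.07871392e+00,  1.65731365e-03]), 'contact_force': array([ 0.13707193, -0.21582187,  0.14599024]), 'torque': array([-0.01820015,  0.02419486, -0.04269346]), 'grasp_force': 0.0, 'finger_gap': 0.09085648988889218}
```

View pics/scene0.png

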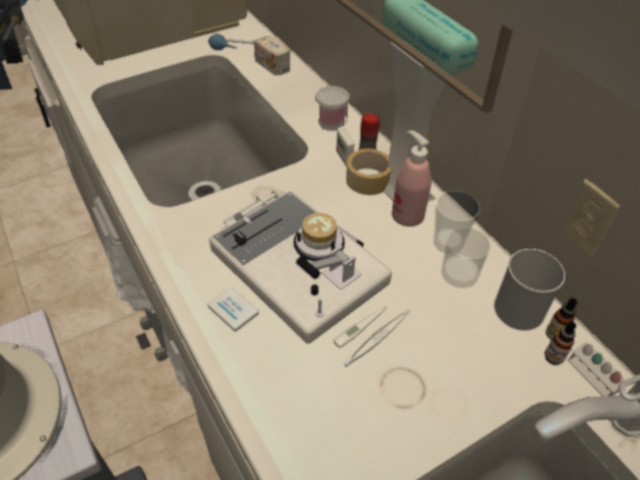

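View pics/top0.png

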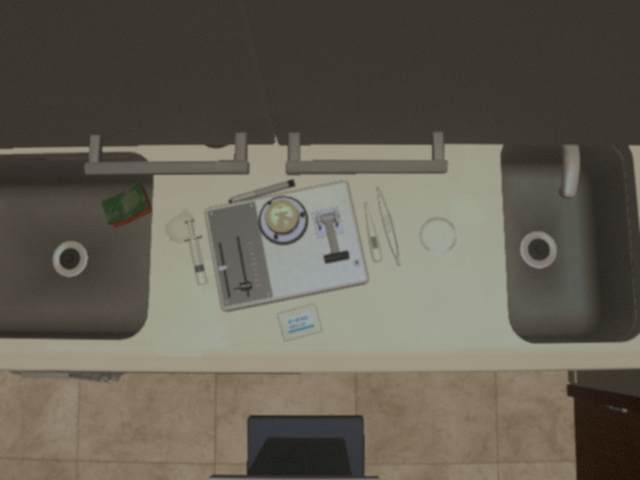

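The top view shows the mixer yawed slightly: panel corners near (207,207), (347,182), (368,283) and (225,310), fader cap near (245,288), preset tab near (222,268), and grip bar near (336,257). Next I'll enlarge both views.

```bash
python3 - <<'E'
import cv2,numpy as np
t=cv2.imread("pics/top0.png")[170:320,195:385]; s=cv2.imread("pics/scene0.png")[185:340,200:400]
cv2.imwrite("pics/tc.png",cv2.resize(t,None,fx=4,fy=4,interpolation=cv2.INTER_CUBIC)[:600,:800])
cv2.imwrite("pics/sc.png",cv2.resize(s,None,fx=3.8,fy=3.8,interpolation=cv2.INTER_CUBIC)[:600,:800])
E
cat > h.py <<'E'
import numpy as np,cv2
from bench import bot, cams
def cam(n):
    m=cams.camera_model(n); f=240/np.tan(np.radians(m["vfov"]/2))
    return np.array([[f,0,m["cx"]],[0,f,m["cy"]],[0,0,1]]),m["dist"],m["rvec"],m["tvec"]
def ray(n,uv):
    K,d,r,t=cam(n);R=cv2.Rodrigues(r)[0]
    p=cv2.undistortPoints(np.array([[uv]],float),K,d)[0,0]
    return -R.T@t, R.T@np.array([*p,1])
def plane(n,uv,z):
    o,v=ray(n,uv); return o+v*(z-o[2])/v[2]
def tri(uvs,uvt):
    o1,v1=ray("scene",uvs);o2,v2=ray("top",uvt)
    a=np.linalg.lstsq(np.c_[v1,-v2],o2-o1,rcond=None)[0]
    p,q=o1+a[0]*v1,o2+a[1]*v2
    return (p+q)/2,np.linalg.norm(p-q)
def proj(n,P):
    K,d,r,t=cam(n); return cv2.projectPoints(np.array(P,float).reshape(-1,3),r,t,K,d)[0][:,0]
E
python3 -c "
from h import *
print(proj('top',[[.243,.576,.239],[0.5,0,0]]),proj('scene',[[.243,.576,.239]]))"
```

```text
[[-79.35016925 439.19002558]
 [293.59521492 288.82653898]] [[ 4.2445452 61.9911458]]
```

View pics/tc.png

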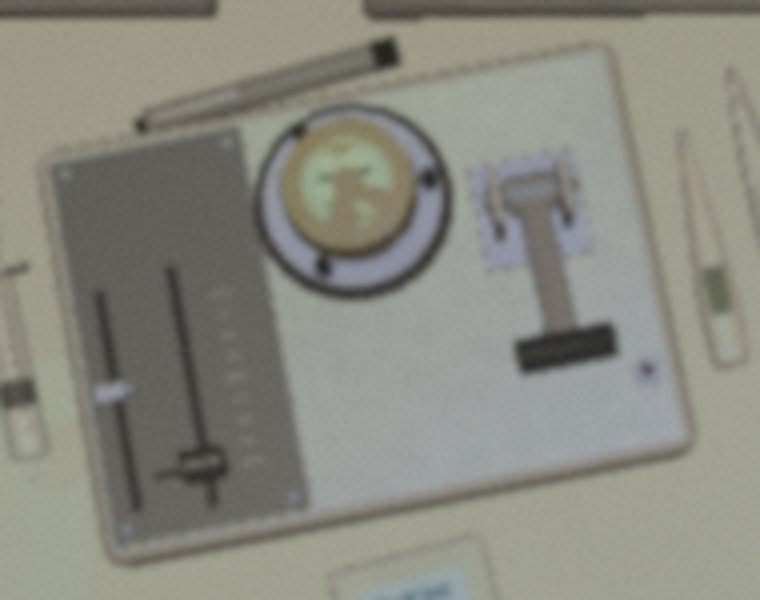

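View pics/sc.png

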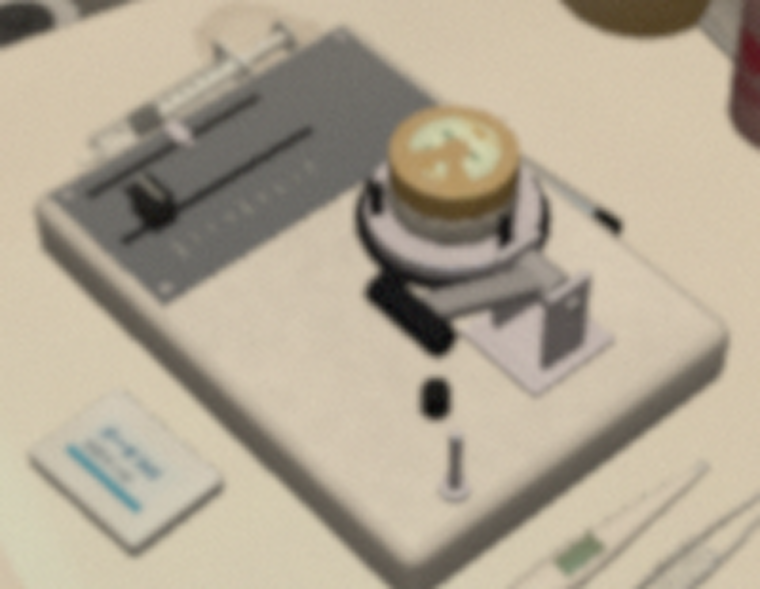

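The crops show the preset tab at top crop (112,391) and scene crop (180,133). The fader cap top is at (205,458) and (150,190), and the grip bar centre at (567,348) and (410,313). The post top is at (647,370) and (455,440). I'll triangulate these.

```bash
cat >> h.py <<'E'
T=lambda u,v:((u+.5)/4-.5+195,(v+.5)/4-.5+170)
S=lambda u,v:((u+.5)/3.8-.5+200,(v+.5)/3.8-.5+185)
E
python3 - <<'E'
from h import *
pts=dict(scFL=((70,197),(126,527)),scRL=((340,37),(66,175)),scFR=((166,288),(294,495)),
tab=((180,133),(112,391)),cap=((150,190),(205,458)),grip=((410,313),(567,348)),post=((455,440),(647,368)),
potc=((455,148),(347,185)))
for k,(s,t) in pts.items():
    p,e=tri(S(*s),T(*t)); print(k,p.round(4),"gap",round(e,4), "top@z",plane("top",T(*t),p[2])[:2].round(4))
# frame from top view, panel screws at z~.045
g=lambda u,v,z=.045:plane("top",T(u,v),z)[:2]
for a,b in(((126,527),(66,175)),((294,495),(226,143)),((138,510),(100,292)),((212,505),(171,267))):
    d=g(*b)-g(*a); print(np.arctan2(d[1],d[0]),np.linalg.norm(d),g(*a),g(*b))
# corners of the housing top edges
E
```

```text
scFL [0.4753 0.1228 0.0388] gap 0.0028 top@z [0.474  0.1233]
scRL [0.6408 0.1539 0.0426] gap 0.0024 top@z [0.6396 0.1543]
scFR [0.4894 0.0446 0.0425] gap 0.0021 top@z [0.4884 0.0449]
tab [0.5379 0.1294 0.0455] gap 0.0027 top@z [0.5366 0.1298]
cap [0.5034 0.0836 0.0656] gap 0.0006 top@z [0.5037 0.0835]
grip [ 0.5472 -0.0803  0.1192] gap 0.002 top@z [ 0.5463 -0.0799]
post [ 0.5454 -0.1178  0.076 ] gap 0.0058 top@z [ 0.5426 -0.1167]
potc [0.6264 0.0172 0.0898] gap 0.0039 top@z [0.6246 0.0179]
0.18847138475814815 0.1685288389338339 [0.47361831 0.12227491] [0.6391628  0.15385007]
0.19979189816279308 0.16911651947983 [0.48823951 0.04472182] [0.65399194 0.07828559]
0.19065539362033046 0.10370506556052553 [0.48144668 0.11683484] [0.58327263 0.13648721]
0.18420903526811397 0.11314227598737475 [0.48370686 0.0825741 ] [0.59493494 0.10329826]
```

```bash
cat >> h.py <<'E'
def togo(P,yaw=.19):
    "shift in current tool axes to TCP P, and the turn putting tool y along +-mixer x"
    s=bot.read_state(); R=cv2.Rodrigues(s["tcp_rot"])[0]
    y=R.T@np.array([np.cos(yaw),np.sin(yaw),0]); a=np.arctan2(-y[0],y[1])
    a=(a+np.pi/2)%np.pi-np.pi/2
    return (R.T@(np.array(P)-s["position"])).round(4),round(a,4)
E
python3 - <<'E'
from h import *
s=bot.read_state(); print(cv2.Rodrigues(s["tcp_rot"])[0].round(3)); print(togo([.5035,.0836,.239])) 
# rigid 2D fit using tri'd points
m=np.array([[45,-5],[-52,-85],[-60,-123]])/1000; w=np.array([[.6264,.0172],[.5472,-.0803],[.5454,-.1178]])
M=m-m.mean(0);W=w-w.mean(0);th=np.arctan2((M[:,0]*W[:,1]-M[:,1]*W[:,0]).sum(),(M*W).sum());c,sn=np.cos(th),np.sin(th)
R=np.array([[c,-sn],[sn,c]]);print(th)
for th in(th,.19):
    c,sn=np.cos(th),np.sin(th);R=np.array([[c,-sn],[sn,c]]);t=w.mean(0)-R@m.mean(0)
    for n,p in dict(tab=(.5379,.1294),cap=(.5034,.0836),grip=w[1]).items():print(n,R.T@(np.array(p)-t))
E
```

```text
[[-0.921  0.389 -0.001]
 [ 0.389  0.921 -0.001]
 [ 0.    -0.001 -1.   ]]
(array([-4.313e-01, -3.517e-01, -3.000e-04]), np.float64(0.981))
0.19038160622182174
tab [-0.02090153  0.12191462]
cap [-0.06344509  0.08347069]
grip [-0.05145185 -0.08575641]
tab [-0.02097515  0.12191515]
cap [-0.06350403  0.08345499]
grip [-0.05144622 -0.08576753]
```

{"name": "shift_gripper", "arguments": {"increments": [[[-0.043, -0.035, 0, 0.1, 0.05], [-0.086, -0.07, 0, 0.2, 0.05], [-0.13, -0.105, 0, 0.3, 0.05], [-0.173, -0.14, 0, 0.4, 0.05], [-0.216, -0.176, 0, 0.5, 0.05], [-0.26, -0.211, 0, 0.6, 0.05], [-0.302, -0.246, 0, 0.7, 0.05], [-0.345, -0.281, 0, 0.8, 0.05], [-0.388, -0.316, 0, 0.9, 0.05], [-0.4313, -0.3517, 0, 0.981, 0.05]]]}}

```text
time: 1.35
position: [0.5042, 0.0821, 0.2388]
tcp_rot: [-2.004, -2.419, 0.0]
contact_force: [0.9, 1.0, -0.8]
finger_gap: 0.0501
grasp_force: 0.0
```

{"name": "shift_gripper", "arguments": {"increments": [[[0, 0, 0, 0, 0.05], [0, 0, 0.04, 0, 0.05], [0, 0, 0.08, 0, 0.05], [0, 0, 0.08, 0, 0.05]]]}}

```text
time: 1.85
position: [0.5016, 0.0843, 0.157]
tcp_rot: [-1.997, -2.42, 0.006]
contact_force: [-0.3, 0.1, 0.6]
finger_gap: 0.0501
grasp_force: 0.0
```

```bash
python3 -c "
from h import *
print(togo([.5035,.0836,.080]))"
```

```text
(array([-0.0011,  0.0021,  0.077 ]), np.float64(0.0008))
```

{"name": "shift_gripper", "arguments": {"increments": [[[0, 0, 0.04, 0, 0.05], [-0.001, 0.001, 0.07, 0, 0.05], [-0.001, 0.001, 0.077, 0, 0.05], [-0.001, 0.001, 0.077, 0, 0.05], [-0.001, 0.001, 0.077, 0, 0.0], [-0.001, 0.001, 0.077, 0, 0.0], [-0.001, 0.001, 0.077, 0, 0.0], [-0.001, 0.001, 0.077, 0, 0.0]]]}}

```text
time: 2.85
position: [0.5048, 0.083, 0.0821]
tcp_rot: [2.001, 2.422, -0.0]
contact_force: [-0.2, 0.0, 3.0]
finger_gap: 0.0137
grasp_force: 30.0
```

```bash
python3 - <<'E'
from h import *
print(togo([.5035,.0836,.080]))
for n in("scene","top"): 
    i=cams.capture(n)[:,:,::-1]; cv2.imwrite(f"pics/{n}1.png",i)
s=cv2.imread("pics/scene1.png")[185:305,200:360];cv2.imwrite("pics/sc1.png",cv2.resize(s,None,fx=5,fy=5,interpolation=cv2.INTER_CUBIC))
E
```

```text
(array([ 0.0008, -0.0012,  0.0021]), np.float64(-0.0))
```

View pics/sc1.png

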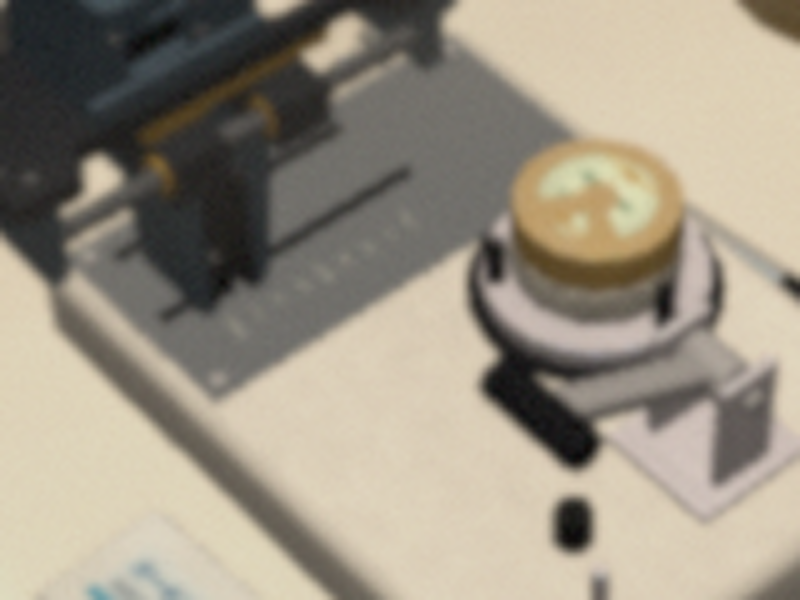

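The cap is gripped: the gap is 13.7 mm and the fingers straddle it near (215,240). I'll slide it towards the preset, then back the arm off and check.

{"name": "shift_gripper", "arguments": {"increments": [[[0, 0.008, 0, 0, 0], [0, 0.018, 0, 0, 0], [0, 0.028, 0, 0, 0], [0, 0.036, 0, 0, 0], [0, 0.041, 0, 0, 0], [0, 0.041, 0, 0, 0], [0, 0.041, 0, 0, 0], [0, 0.041, 0, 0, 0.04], [0, 0.041, 0, 0, 0.04], [0, 0.041, 0, 0, 0.04]]]}}

```text
time: 4.2
position: [0.5449, 0.0907, 0.0818]
tcp_rot: [-2.001, -2.422, 0.001]
contact_force: [0.6, 0.3, -0.7]
finger_gap: 0.0391
grasp_force: 0.0
```

```bash
python3 -c "
from h import *
print(bot.read_state()['position'])"
```

```text
[0.54488553 0.0907038  0.08177114]
```

{"name": "shift_gripper", "arguments": {"increments": [[[0, 0, -0.03, 0, 0.04], [0, 0, -0.08, 0, 0.04], [0, -0.05, -0.13, 0, 0.04], [0, -0.11, -0.16, 0, 0.04], [0, -0.16, -0.16, 0, 0.04], [0, -0.16, -0.16, 0, 0.04]]]}}

```text
time: 4.95
position: [0.3839, 0.0602, 0.2423]
tcp_rot: [-2.001, -2.421, 0.001]
contact_force: [-0.2, 0.6, -0.0]
finger_gap: 0.0399
grasp_force: 0.0
```

```bash
python3 - <<'E'
from h import *
for n in("scene","top"): 
    i=cams.capture(n)[:,:,::-1]; cv2.imwrite(f"pics/{n}2.png",i)
s=cv2.imread("pics/scene2.png")[190:260,205:305];t=cv2.imread("pics/top2.png")[200:310,200:275]
a=cv2.resize(s,(429,300),interpolation=cv2.INTER_CUBIC)
b=cv2.resize(t,(375,550),interpolation=cv2.INTER_CUBIC)
o=np.zeros((550,800,3),np.uint8);o[:300,371:]=a;o[:,:375]=b
cv2.imwrite("pics/c2.png",o)
E
```

```text
(no output)
```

View pics/c2.png

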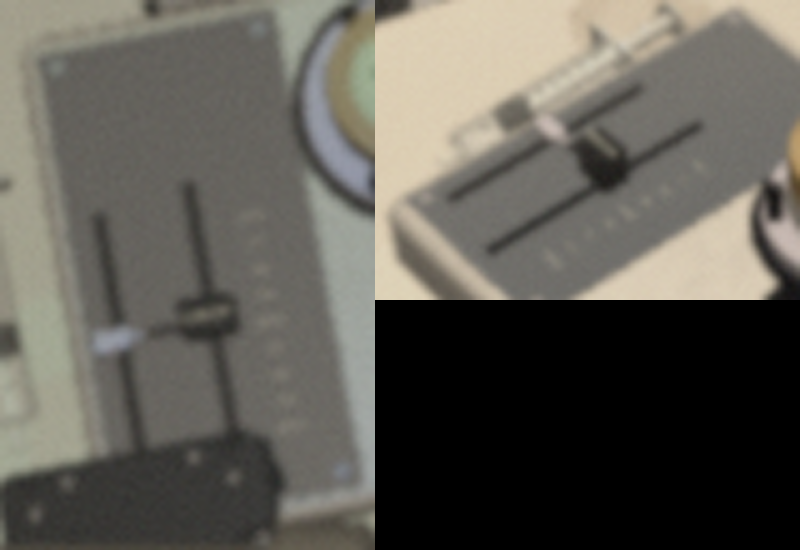

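The pointer at top crop (160,331) nearly meets the tab at (115,340). I'll measure the residual at sub-pixel level along the track.

```bash
cat > res.py <<'E'
from h import *
yaw=.19;R=np.array([[np.cos(yaw),-np.sin(yaw)],[np.sin(yaw),np.cos(yaw)]])
t=np.mean([[.6264,.0172],[.5472,-.0803],[.5454,-.1178]],0)-R@np.mean([[.045,-.005],[-.052,-.085],[-.060,-.123]],0)
x=np.arange(-.045,.0051,.00025)
for n in("top","scene"):
    im=np.mean([cv2.cvtColor(cams.capture(n),cv2.COLOR_RGB2GRAY).astype(np.float32) for _ in range(8)],0).astype(np.float32)
    def prof(y,z):
        P=np.c_[(R@np.c_[x,np.full(len(x),y)].T).T+t,np.full(len(x),z)]
        q=proj(n,P).astype(np.float32); return cv2.remap(im,q[:,:1],q[:,1:],cv2.INTER_CUBIC)[:,0]
    def cen(p,sg):
        b=np.median(p); w=sg*(p-b); k=w.argmax(); w=np.where(abs(x-x[k])<.009,np.clip(w-.3*w.max(),0,None),0)
        return (w*x).sum()/w.sum()*1000, (sg*(p-b)).max()
    for y in(.114,.117,.123,.126): print(n,"tab",y,np.round(cen(prof(y,.051),1),2))
    for y in(.099,.1015,.104,.1065): print(n,"ptr",y,np.round(cen(prof(y,.050),-1),2))
E
python3 res.py
```

```text
top tab 0.114 [-22.62  22.27]
top tab 0.117 [-22.58  56.49]
top tab 0.123 [-23.2   67.06]
top tab 0.126 [-23.02  54.68]
top ptr 0.099 [-23.3   32.91]
top ptr 0.1015 [-22.93  29.08]
top ptr 0.104 [-22.95  28.48]
top ptr 0.1065 [-22.96  27.51]
scene tab 0.114 [-23.06  98.21]
scene tab 0.117 [-22.78  81.99]
scene tab 0.123 [-22.47  49.89]
scene tab 0.126 [-21.29  11.  ]
scene ptr 0.099 [-19.12  67.48]
scene ptr 0.1015 [-19.09  61.35]
scene ptr 0.104 [-18.91  45.33]
scene ptr 0.1065 [-16.35  20.23]
```

```bash
cat >> res.py <<'E'
    for y in(.078,.082,.085,.088,.092): 
        p=prof(y,.069); m=abs(x+.021)<.005; w=np.where(m,np.clip(p-p[m].min()-.3*np.ptp(p[m]),0,None),0); print(n,"ridge",y,round((w*x).sum()/w.sum()*1000,2),p[m].max()-p[m].min())
    print(n,"ptr profile", [(round(a*1000,1),int(b)) for a,b in zip(x[60:140:6],prof(.1065,.050)[60:140:6])])
    print(n,"tab profile", [(round(a*1000,1),int(b)) for a,b in zip(x[60:140:6],prof(.12,.051)[60:140:6])])
E
python3 res.py | grep -v "\] *$" ; python3 res.py | grep -E "profile|ridge" | head -0; python3 - <<'E'
import cv2
s=cv2.imread("pics/scene2.png")[200:245,220:280];cv2.imwrite("pics/c3.png",cv2.resize(s,None,fx=13,fy=13,interpolation=cv2.INTER_CUBIC))
E
```

```text
top ridge 0.078 -22.45 32.409355
top ridge 0.082 -22.93 40.67027
top ridge 0.085 -22.95 45.761074
top ridge 0.088 -22.8 41.594055
top ridge 0.092 -22.72 28.080196
scene ridge 0.078 -21.41 39.46176
scene ridge 0.082 -21.24 39.290684
scene ridge 0.085 -21.44 41.110992
scene ridge 0.088 -21.57 41.344147
scene ridge 0.092 -21.16 16.602776
```

View pics/c3.png

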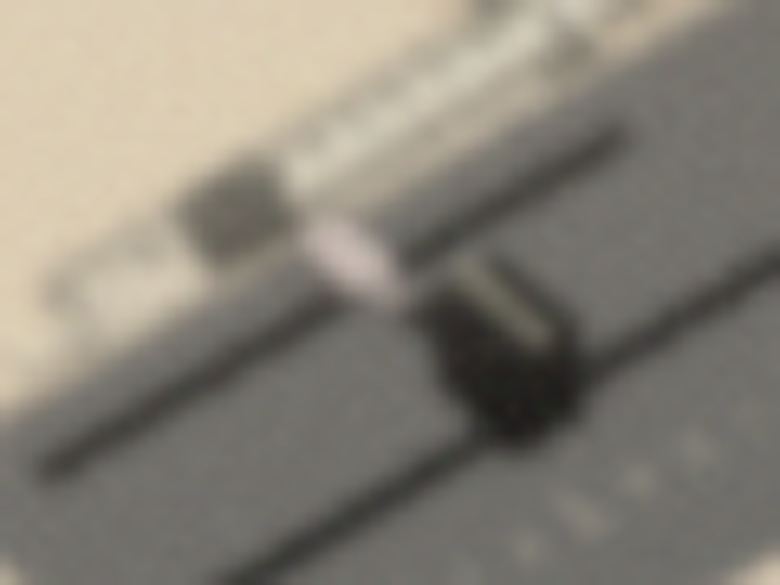

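In the scene view the cap hides most of the pointer. The top view puts tab, pointer and ridge all within about 0.2 mm, so the fader is set. Next is the lever.

```bash
python3 - <<'E'
from h import *
yaw=.19;R=np.array([[np.cos(yaw),-np.sin(yaw)],[np.sin(yaw),np.cos(yaw)]])
t=np.mean([[.6264,.0172],[.5472,-.0803],[.5454,-.1178]],0)-R@np.mean([[.045,-.005],[-.052,-.085],[-.060,-.123]],0)
p=R@[-.058,-.085]+t; print(p,togo([*p,.185]),bot.read_state()["time"])
E
```

```text
[ 0.54061921 -0.08078403] (array([-0.1677,  0.1232,  0.0569]), np.float64(0.0)) 7.45
```

{"name": "shift_gripper", "arguments": {"increments": [[[-0.04, 0.03, 0, 0, 0], [-0.08, 0.06, 0, 0, 0], [-0.125, 0.09, 0, 0, 0], [-0.168, 0.123, 0.02, 0, 0], [-0.168, 0.123, 0.057, 0, 0], [-0.168, 0.123, 0.057, 0, 0], [-0.168, 0.123, 0.057, 0, 0]]]}}

```text
time: 8.32
position: [0.5405, -0.0808, 0.186]
tcp_rot: [2.0, 2.422, 0.0]
contact_force: [0.0, -0.2, 0.8]
finger_gap: 0.0005
grasp_force: 0.0
```

```bash
python3 -c "
from h import *
print(togo([.5406,-.0808,.118]))"
```

```text
(array([0.0001, 0.    , 0.068 ]), np.float64(0.0004))
```

{"name": "shift_gripper", "arguments": {"increments": [[[0, 0, 0.015, 0, 0], [0, 0, 0.028, 0, 0], [0, 0, 0.036, 0, 0], [0, 0, 0.043, 0, 0], [0, 0, 0.05, 0, 0], [0, 0, 0.056, 0, 0], [0, 0, 0.061, 0, 0], [0, 0, 0.064, 0, 0], [0, 0, 0.064, 0, 0], [0, 0, 0.064, 0, 0]]]}}

```text
time: 9.57
position: [0.5396, -0.081, 0.1205]
tcp_rot: [-2.0, -2.421, 0.002]
contact_force: [-3.9, -0.7, 5.7]
finger_gap: 0.0002
grasp_force: 3.1
```

```bash
python3 - <<'E'
from h import *
print(togo([.5406,-.0808,.118]))
for n in("scene","top"): cv2.imwrite(f"pics/{n}3.png",cams.capture(n)[:,:,::-1])
s=cv2.imread("pics/scene3.png")[220:330,270:390];cv2.imwrite("pics/c4.png",cv2.resize(s,None,fx=5.4,fy=5.4,interpolation=cv2.INTER_CUBIC))
E
```

```text
(array([-0.    ,  0.001 ,  0.0025]), np.float64(0.0002))
```

View pics/c4.png

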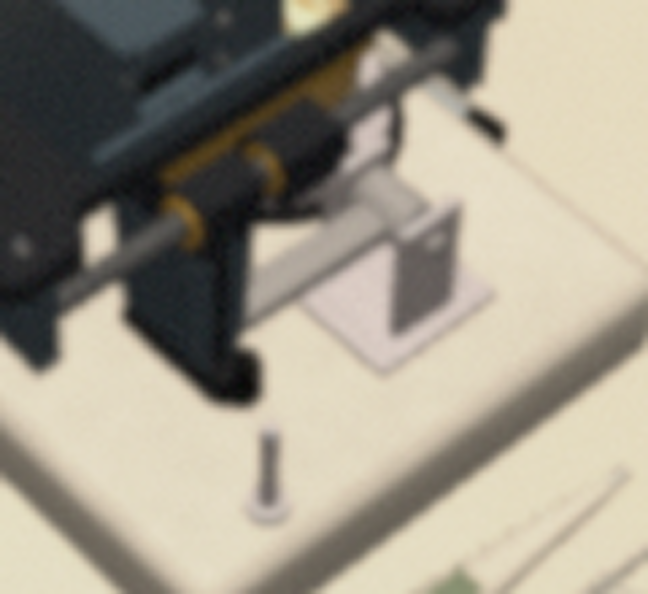

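The fingers press the bar, whose right end is at about (240,378), close to level. There are 2.5 mm left to go.

{"name": "shift_gripper", "arguments": {"increments": [[[0, 0, 0.0013, 0, 0], [0, 0, 0.0025, 0, 0], [0, 0, 0.0025, 0, 0], [0, 0, 0.0025, 0, 0], [0, 0, 0.0025, 0, 0], [0, 0, 0.0025, 0, 0]]]}}

```text
time: 10.42
position: [0.5396, -0.081, 0.1181]
tcp_rot: [-2.0, -2.421, 0.002]
contact_force: [-4.9, -0.2, 5.4]
finger_gap: 0.0004
grasp_force: 3.1
```

```bash
python3 - <<'E'
from h import *
yaw=.19;R=np.array([[np.cos(yaw),-np.sin(yaw)],[np.sin(yaw),np.cos(yaw)]])
t=np.mean([[.6264,.0172],[.5472,-.0803],[.5454,-.1178]],0)-R@np.mean([[.045,-.005],[-.052,-.085],[-.060,-.123]],0)
w=lambda x,y,z:[*(R@[x,y]+t),z]
im=cams.capture("scene")[200:350,250:400,::-1]
big=cv2.resize(im,None,fx=4,fy=4,interpolation=cv2.INTER_CUBIC)
def dr(P,c):
    q=[((np.array(v)-[250,200]+.5)*4-.5).round().astype(int) for v in proj("scene",P)]
    for v in q: cv2.circle(big,tuple(int(k) for k in v),2,c,-1)
a=np.linspace(0,2*np.pi,24)
dr([w(-.06+.008*np.cos(k),-.107,.085+.008*np.sin(k)) for k in a],(0,0,255))
dr([w(-.06,-.123,.085)],(0,255,0))
cv2.imwrite("pics/c5.png",big)
E
```

```text
(no output)
```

View pics/c5.png

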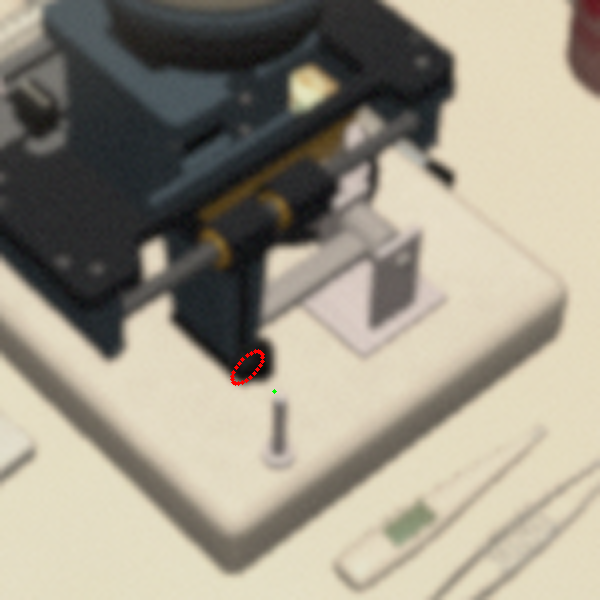

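```bash
python3 - <<'E'
from h import *
yaw=.19;R=np.array([[np.cos(yaw),-np.sin(yaw)],[np.sin(yaw),np.cos(yaw)]])
t=np.mean([[.6264,.0172],[.5472,-.0803],[.5454,-.1178]],0)-R@np.mean([[.045,-.005],[-.052,-.085],[-.060,-.123]],0)
w=lambda x,y,z:[*(R@[x,y]+t),z]
c5=lambda P:(proj("scene",P)-[250,200]+.5)*4-.5
print("cheek top rear/front",c5([w(.038,-.101,.096),w(.012,-.101,.096)]).round(),"obs (418,232),(374,257)")
print("post top, foot",c5([w(-.06,-.123,.085),w(-.06,-.123,.045)]).round(),"obs (280,401),(278,455)")
g=c5([w(-.052,-.085,.121)])[0]; o=(np.array(S(410,313))-[250,200]+.5)*4-.5; print("grip released",g.round(),o.round())
for l,n in((.44,"level"),(.3,"-.14"),(.6,"+.16")):
    a=.44-l; print(n,"bar mid,right end",c5([w(.025-.085*np.cos(a),y,.085+.085*np.sin(a)) for y in(-.085,-.107)]).round().tolist())
# dark pixels now vs released
im0=cv2.imread("pics/scene0.png").max(2)[200:350,250:400]; im=np.mean([cams.capture("scene").max(2).astype(float) for _ in range(4)],0)[200:350,250:400]
for v in range(80,100): print(v*4,"now",[int(k) for k in im[v,54:74]]," rel",[int(k) for k in im0[v,54:74]])
print(np.mean([(cams.capture("top").sum()*0+bot.read_state()["contact_force"]) for _ in range(4)],0))
E
```

```text
cheek top rear/front [[416. 220.]
 [371. 251.]] obs (418,232),(374,257)
post top, foot [[274. 391.]
 [272. 451.]] obs (280,401),(278,455)
grip released [227. 267.] [232. 270.]
level bar mid,right end [[211.0, 334.0], [247.0, 367.0]]
-.14 bar mid,right end [[213.0, 315.0], [249.0, 348.0]]
+.16 bar mid,right end [[214.0, 354.0], [249.0, 386.0]]
320 now [42, 43, 45, 43, 41, 34, 24, 27, 37, 46, 62, 95, 127, 148, 171, 199, 217, 223, 225, 227]  rel [206, 207, 209, 207, 210, 210, 211, 209, 205, 201, 194, 190, 197, 202, 205, 208, 208, 209, 208, 210]
324 now [41, 43, 44, 44, 41, 34, 25, 28, 39, 46, 69, 116, 160, 189, 207, 218, 223, 225, 226, 227]  rel [206, 208, 208, 208, 210, 209, 211, 208, 206, 208, 206, 204, 206, 205, 205, 207, 208, 209, 211, 211]
328 now [42, 43, 45, 45, 41, 31, 22, 30, 38, 53, 94, 151, 192, 215, 222, 223, 225, 226, 226, 227]  rel [205, 208, 207, 210, 209, 208, 208, 208, 206, 206, 203, 203, 203, 204, 204, 207, 205, 208, 210, 209]
332 now [42, 42, 45, 45, 41, 31, 22, 27, 38, 56, 105, 158, 195, 214, 222, 226, 225, 226, 226, 225]  rel [205, 205, 207, 209, 207, 207, 206, 201,
[... 2642 characters left out ...]
7, 208, 209, 210]
388 now [226, 225, 225, 225, 223, 221, 216, 213, 219, 222, 223, 223, 223, 222, 222, 220, 221, 223, 225, 227]  rel [210, 210, 209, 209, 210, 209, 208, 208, 207, 207, 204, 202, 205, 203, 203, 204, 201, 205, 208, 209]
392 now [225, 226, 225, 226, 226, 226, 225, 224, 225, 226, 226, 224, 224, 222, 218, 217, 217, 220, 223, 226]  rel [209, 209, 208, 210, 210, 211, 209, 208, 208, 209, 209, 208, 207, 203, 196, 197, 196, 199, 206, 211]
396 now [226, 227, 226, 227, 226, 227, 226, 226, 227, 226, 226, 225, 224, 218, 204, 199, 200, 206, 219, 225]  rel [208, 210, 208, 208, 209, 209, 210, 210, 211, 209, 210, 208, 205, 198, 186, 180, 182, 186, 197, 208]
[-4.82204917 -0.96715408  6.41353532]
```

```bash
python3 - <<'E'
from h import *
yaw=.19;R=np.array([[np.cos(yaw),-np.sin(yaw)],[np.sin(yaw),np.cos(yaw)]])
t=np.mean([[.6264,.0172],[.5472,-.0803],[.5454,-.1178]],0)-R@np.mean([[.045,-.005],[-.052,-.085],[-.060,-.123]],0)
w=lambda x,y,z:[*(R@[x,y]+t),z]
c5=lambda P:(proj("scene",P)-[250,200]+.5)*4-.5
k=np.linspace(0,2*np.pi,90)
for l in(0,.34,.39,.44,.49):
    a=.44-l; e=c5([w(.025-.085*np.cos(a)+.008*np.cos(q),-.107,.085+.085*np.sin(a)+.008*np.sin(q)) for q in k])
    d=e@[-.6,.8]; print(l,"bottom",e[e[:,1].argmax()].round(1),"max(-.6x+.8y)",d.max().round(1))
for f in("scene0","scene3","now"):
    im=cv2.imread(f"pics/{f}.png") if f!="now" else np.mean([cams.capture("scene") for _ in range(6)],0).astype(np.uint8)
    b=cv2.resize(im.max(2)[200:350,250:400],None,fx=4,fy=4,interpolation=cv2.INTER_CUBIC)<120
    lim=slice(240,330) if f=="scene0" else slice(330,400)
    print(f,[(c,int(np.nonzero(b[lim,c])[0].max()+lim.start)) for c in range(220,276,4) if b[lim,c].any()])
s=bot.read_state();print(s["time"],s["position"],s["contact_force"])
E
```

```text
0 bottom [254.  315.7] max(-.6x+.8y) 101.4
0.34 bottom [238.6 369.6] max(-.6x+.8y) 153.9
0.39 bottom [237.9 376.6] max(-.6x+.8y) 159.9
0.44 bottom [237.6 383.3] max(-.6x+.8y) 165.4
0.49 bottom [237.7 389.6] max(-.6x+.8y) 170.4
scene0 [(220, 285), (224, 288), (228, 292), (232, 295), (236, 298), (240, 302), (244, 305), (248, 309), (252, 312), (256, 314), (260, 315), (264, 314), (268, 312), (272, 309)]
scene3 [(220, 361), (224, 365), (228, 369), (232, 373), (236, 375), (240, 377), (244, 378), (248, 379), (252, 379), (256, 380), (260, 380), (264, 379), (268, 377), (272, 371)]
now [(220, 365), (224, 369), (228, 373), (232, 377), (236, 380), (240, 381), (244, 382), (248, 381), (252, 381), (256, 380), (260, 380), (264, 379), (268, 377), (272, 371)]
11.175 [ 0.5396252  -0.08101481  0.11807027] [-5.04542483 -0.39184615  6.53084886]
```

Using the released bar to correct the camera bias, the bar's bottom edge should sit at (243.6,382.6) when level, and I observe (244,382). The force is 6.5 N, so the lever is level. Now I hold it.

{"name": "shift_gripper", "arguments": {"increments": [[[0, 0, 0, 0, 0], [0, 0, 0, 0, 0], [0, 0, 0, 0, 0], [0, 0, 0, 0, 0], [0, 0, 0, 0, 0], [0, 0, 0, 0, 0], [0, 0, 0, 0, 0], [0, 0, 0, 0, 0], [0, 0, 0, 0, 0], [0, 0, 0, 0, 0]]]}}

```text
time: 12.42
position: [0.5396, -0.081, 0.1181]
tcp_rot: [-2.0, -2.421, 0.002]
contact_force: [-4.6, -1.8, 6.7]
finger_gap: 0.0007
grasp_force: 3.1
```

{"name": "shift_gripper", "arguments": {"increments": [[[0, 0, 0, 0, 0], [0, 0, 0, 0, 0], [0, 0, 0, 0, 0], [0, 0, 0, 0, 0], [0, 0, 0, 0, 0], [0, 0, 0, 0, 0], [0, 0, 0, 0, 0], [0, 0, 0, 0, 0], [0, 0, 0, 0, 0], [0, 0, 0, 0, 0]]]}}

```text
time: 13.68
position: [0.5396, -0.081, 0.1181]
tcp_rot: [-2.0, -2.421, 0.002]
contact_force: [-4.1, -0.9, 6.4]
finger_gap: 0.0008
grasp_force: 3.1
```

```bash
python3 -c "
from bench import bot, cams
print(bot.hand_in())"
```

```text
the job is handed in; nothing more can be done
None
```

The job is handed in, with no verdict returned: the fader pointer measured within about 0.2 mm of the preset tab in the top view, and the fingers were still holding the run lever level after more than 3 s, at 13.7 s on the clock.

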